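# Move a wet primed cover from spray stand to drying rack with a flat lifter

## Task

The grey cover plate on the low spray stand has just been primed and is still wet, so do not touch it with the gripper. Take the flat lifter by its handle, slide its blade under the plate, lift the plate off and, keeping it level, set it down on the two rails of the taller drying rack, square and centred. Then draw the lifter out and lay it flat on the bench, clear of the plate.

Things in the scene. Friction and masses are not known exactly. Their poses are not given: they have to be found in the camera images.
- lifter: flat lifter (wide spatula), 200 mm long: steel blade 3 mm thick, straight wooden handle on top of its rear part. Origin on the underside below the grip point, +x to the tip, z up. Blade 70 mm wide from x=33 to the tip at x=155 mm; handle x=-45 to 35 mm, 26 mm wide, its top at z=42 mm. Starts flat on the bench, tip away from the robot.
- lifter_grip (a point): grip point in the middle of the lifter's handle width, 28 mm above the lifter's underside, at x=0 of its frame (45 mm ahead of the handle's rear end); axes as the lifter's
- lifter_tip (a point): middle of the front edge of the lifter's blade, at x=+155 mm of its frame, 1.5 mm above its underside
- cover_plate: grey-primed flat metal cover plate, 120 (x) by 150 (y) by 5 mm, 0.12 kg, with four bolt holes and a low round boss (52 mm across, 6 mm high) on top. Origin at the centre of its underside, z up. Starts centred on the spray stand's rails, its x along theirs within a few degrees.
- spray_stand: low steel spray stand, fixed, open at the front (-x side, towards the robot) and back. Origin on the bench under its centre, x along its two rails, z up. Rails 110 mm long, at y=50 to 66 mm on either side, tops at z=36 mm; the 100 mm gap between them is clear down to a base plate 4 mm thick.
- drying_rack: taller drying rack, fixed, two wooden rails on steel legs, open at the front (-x side, towards the robot) and back. Origin on the bench under its centre, x along the rails, z up. Rails 110 mm long, at y=50 to 66 mm on either side, 22 mm deep, tops at z=64 mm; the 100 mm gap between them is clear down to two low ties (tops at z=14 mm).

How it is judged:
By the outcome, as a careful person would: the job done as asked, in the order asked, and still so for the second after the job is handed in, with the robot touching nothing.
It also fails if it takes over 66 s, if anything falls off the work surface, if the arm or the gripper's body presses on something with over 40 N, if the wrist force passes 120 N, or if a joint passes its speed limit or range.

## Robot

A 7-joint arm with a two-finger parallel gripper is mounted at the origin on a cart in front of the work surface, level with it; the furniture and walls round the work are solid. World frame = base frame: x ahead of the robot, y to its left, z up, the work surface at z = 0. Lengths are in mm, angles in rad, forces in N, time in s.
With the tool pointing down it reaches from about 400 to 850 mm from the base axis. Payload 6.9 kg.
Tool frame: the origin (TCP) lies midway between the tips of the shut fingers; the grasp point (between the pads) lies 19 mm behind it; z points along the fingers, y is the line along which they close (so a half turn about z gives the same grasp; the last joint's range is limited). The gripper opens to 85 mm and grips with 20 to 120 N. Pads are 22 mm wide; open, the fingers measure 114 mm over their backs; the gripper's body (76 mm by 85 mm) begins 54 mm behind the grasp point. The pads swing forward as they close: fully open they stand 13 mm farther back than shut.
Start: joints at [-1.204, 0.507, -0.238, 1.5, 0.126, 1.149, -0.155], TCP at [161.782, 603.687, 231.275] pointing down, gripper open.
Joint ranges: [-3.08, 3.08], [-0.24, 2.05], [-1.43, 1.35], [0, 2.5], [-1.52, 4.66], [0.17, 1.96], [-2.89, 2.89]. Speed limits (rad/s): [2.39, 2.39, 3.14, 3.14, 3.14, 3.14, 3.14].

## Interface

Orientations are given as a unit quaternion [w, x, y, z].
In Python, from workcell import sensors, snapshot, hand_in gives the robot as it stands.
- The arm moves only by the tool send_rows, never from a script. Its argument "targets" is a list of rows, each a list of 3 entries, a list of its own where there are three numbers: the turn, a rotation vector about the tool's x, y, z in rad, then the shift along the tool's x, y, z in cm, then the opening, from 0 (shut) to 1 (fully open). A call has 1 to 20 rows; each row is the pose to reach, as a shift and turn from the pose commanded when the call began, along the tool's axes at that moment; what a row does not reach only later rows make up. A row lasts 1/8 s, in which the tool goes at most 62.5 mm and 10.7 degrees, less where a joint would pass 70% of its speed; a pose out of reach is approached as far as the arm can. A call with a gripper value outside its range is refused whole. The fingers move at their own pace and stop on an object; "newtons" is the grip in N (left out, the last holds). Time passes only in rows, so rows that repeat a pose let the fingers close. It gives the time, the measured TCP pose, the force, the opening and the grip force at its end, in the units of the state.
- sensors.state(): the state, without advancing time (a new reading comes with each control period).
- snapshot(name): name is "side" or "top" or "wrist"; returns a dict with "pixels" (384x512x3 uint8, red, green, blue), "vertical_fov" (degrees; the focal length in pixels is half the picture's height over the tangent of half this angle, whatever the lens; pixels are square), "cx", "cy" (the principal point, pixels), "R" (3x3) and "t" (3): a world point X has camera coordinates R X + t; the wrist camera has in their place "tool_from_camera" (4x4, takes a point from camera to tool coordinates, whose origin is the TCP and whose axes are the flange's). Camera axes: x right, y down, z forward; pixel columns grow to the right and rows downward; lengths in mm; the calibration is good to about 2 mm. The wrist camera is an equidistant fisheye: a pixel r from the principal point sees the ray r / f radians off the axis. A picture is of the moment at which its call begins: read the wrist's pose just before it. There is no depth.
- hand_in(): hands the job in; it is judged then, once.
The state is a dict: "t": time; "qpos": joint angles; "joint_vel": joint speeds; "tau": joint torques, N m; "eef_pos": TCP position; "tcp_rot": TCP orientation; "contact_force": force on the tool from outside, world axes, zero at the start; "wrist_torque": the same for the moment, N m; "opening": finger opening in mm; "grasp_force": force on a finger pad.
Only numpy, scipy, OpenCV 4.12 (cv2) and the standard library are available. Lean on these libraries where they do the work, as an engineer would, in place of code of your own. Each camera call takes 0.05 s, during which the arm holds its last target. There are 200 camera calls.

## Working session

There is one attempt and no reset: what is moved stays moved. The work goes in short steps, Python scripts to look and compute and a tool call to move; the robot and the scene stay as the last step left them, time stands still between calls to the robot, and variables do not carry over. Pictures are saved under pics/ and viewed, at most 10 in all, crops included, and the job is handed in when it is done.

Besides the shell and the picture viewer there is one more tool, called as name([rows], argument=value, ...), one row to a line, values as JSON. send_rows: Moves the arm, as the interface text tells. Its arguments: {"type":"object","properties":{"targets":{"type":"array","items":{"type":"array"}},"newtons":{"type":"number"}},"required":["targets"]}

```bash
ls; mkdir -p pics; python3 - <<'E'
from workcell import sensors,snapshot
import cv2,numpy as np,pickle
s=sensors.state();print({k:np.round(v,3).tolist() for k,v in s.items()})
d={}
for n in("top","side"):
    p=snapshot(n);d[n]=p
    cv2.imwrite(f"pics/{n}0.png",cv2.cvtColor(p["pixels"],cv2.COLOR_RGB2BGR))
    print(n,p["vertical_fov"],p["cx"],p["cy"],np.round(p["R"],3).tolist(),np.round(p["t"],1))
pickle.dump(d,open("d0.pkl","wb"))
E
```

```text
pics
{'t': 0.0, 'qpos': [-1.204, 0.508, -0.238, 1.501, 0.126, 1.149, -0.155], 'joint_vel': [-0.0, -0.001, -0.001, -0.0, 0.0, -0.001, 0.001], 'tau': [-0.001, -62.062, -2.187, -24.963, 0.013, 0.012, 0.0], 'eef_pos': [161.705, 603.172, 230.412], 'tcp_rot': [-0.0, 0.131, 0.991, -0.001], 'contact_force': [0.024, -0.049, 0.96], 'wrist_torque': [-0.02, -0.017, 0.016], 'grasp_force': 0.0, 'opening': 85.24}
top 56.55494542875248 260.4399905542846 197.19292395948614 [[-0.008, -0.999, -0.037], [-0.997, 0.011, -0.082], [0.082, 0.036, -0.996]] [ 19.7 557.1 850. ]
side 53.76860371877588 255.6295910942692 200.75712111327712 [[1.0, 0.02, 0.021], [0.029, -0.627, -0.778], [-0.003, 0.778, -0.628]] [-555.5   50.9  903.7]
```

View pics/top0.png

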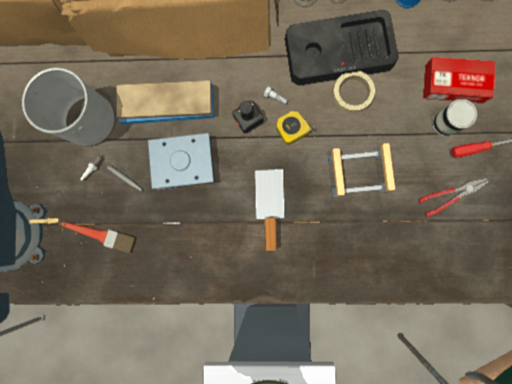

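View pics/side0.png

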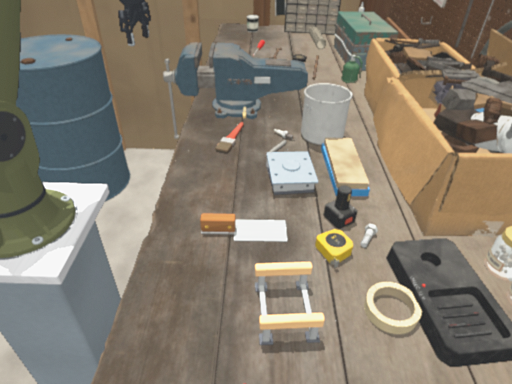

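The top view shows the plate centred near (181,160), the lifter blade at about (269,190) with its handle at (270,235), and the rack rails at x≈339 and 389. The side view shows the same layout, with clear space in front of both stands. Next I measure.

```bash
cat > h.py <<'E'
import numpy as np,cv2
def ray(p,uv):
    f=p["pixels"].shape[0]/2/np.tan(np.radians(p["vertical_fov"]/2))
    d=np.array([(uv[0]-p["cx"])/f,(uv[1]-p["cy"])/f,1]);R=np.array(p["R"]);t=np.array(p["t"])
    return -R.T@t,R.T@d
def onz(p,uv,z):
    c,d=ray(p,uv);return c+d*(z-c[2])/d[2]
def two(p,u,q,v):
    a,d=ray(p,u);b,e=ray(q,v)
    s=np.linalg.lstsq(np.c_[d,-e],b-a,rcond=None)[0]
    return (a+s[0]*d+b+s[1]*e)/2,np.linalg.norm(a+s[0]*d-b-s[1]*e)
def blobs(p,roi,lo,hi,minA=40):
    x0,y0,x1,y1=roi
    h=cv2.cvtColor(p["pixels"],cv2.COLOR_RGB2HSV)[y0:y1,x0:x1]
    m=cv2.morphologyEx(cv2.inRange(h,lo,hi),cv2.MORPH_CLOSE,np.ones((3,3)))
    cs,_=cv2.findContours(m,cv2.RETR_EXTERNAL,cv2.CHAIN_APPROX_NONE)
    return [c[:,0]+[x0,y0] for c in sorted(cs,key=cv2.contourArea,reverse=True) if cv2.contourArea(c)>minA]
def rect(p,c,z):
    w=np.array([onz(p,u,z)[:2] for u in c],np.float32)
    r=cv2.minAreaRect(w);b=cv2.boxPoints(r)
    return np.round(r[0],1),np.round(r[1],1),round(r[2],2)
E
python3 - <<'E'
from h import *;import pickle
d=pickle.load(open("d0.pkl","rb"));t=d["top"]
h=cv2.cvtColor(t["pixels"],cv2.COLOR_RGB2HSV)
for n,(u,v) in dict(plate=(165,150),blade=(269,195),handle=(270,235),railL=(338,172),railR=(389,165),bench=(230,190)).items(): print(n,h[v,u])
def go(n,roi,lo,hi,z):
    for c in blobs(t,roi,lo,hi)[:3]: print(n,cv2.boundingRect(c),*rect(t,c,z))
go("plate",(140,122,225,198),(90,15,130),(125,90,255),41)
go("blade",(245,160,295,222),(0,0,170),(180,40,255),3)
go("handle",(255,215,285,260),(3,110,90),(20,255,255),42)
go("rail",(325,135,402,202),(12,60,150),(30,255,255),64)
cv2.imwrite("pics/z.png",cv2.resize(cv2.cvtColor(t["pixels"][125:265,140:405],cv2.COLOR_RGB2BGR),None,fx=3,fy=3,interpolation=cv2.INTER_CUBIC))
E
```

```text
plate [ 95  30 201]
blade [ 54   6 228]
handle [ 15 170 192]
railL [ 27  83 255]
railR [ 26  87 255]
bench [ 20  50 107]
plate (148, 134, 65, 55) [648. 209.] [122.5 150. ] 5.85
blade (255, 169, 29, 50) [568.2  -7. ] [122.3  69.2] 1.1
handle (264, 217, 13, 34) [469.2  -8.4] [28.5 77.9] 89.49
rail (381, 143, 15, 48) [ 622.3 -283.2] [111.6  21.3] 4.92
rail (332, 148, 13, 48) [ 612.2 -168.6] [112.   19.5] 4.7
```

View pics/z.png

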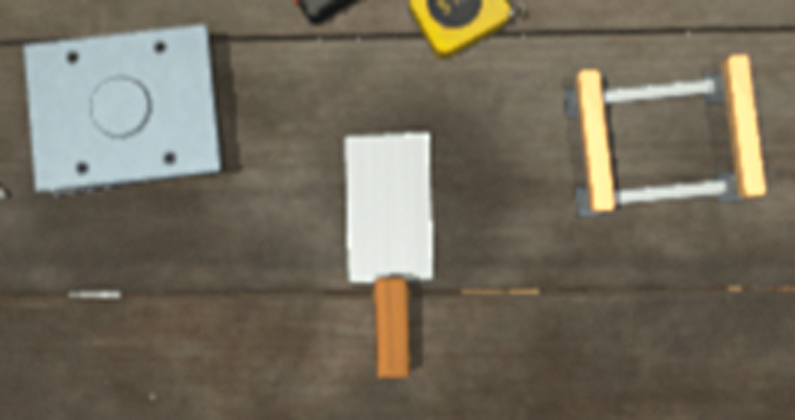

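```bash
cat > mv.py <<'E'
import json,numpy as np
from scipy.spatial.transform import Rotation as R
def tool(yaw,pitch=0):  # yaw deg of lifter x; pitch>0: tip up
    m=R.from_euler('z',yaw,degrees=True)*R.from_euler('y',-pitch,degrees=True)
    return m*R.from_matrix(np.diag([-1,1,-1.]))
def go(pos0,R0,pos,R1,op):
    rv=np.round((R0.inv()*R1).as_rotvec(),3); sh=np.round(R0.inv().apply(np.array(pos)-pos0)/10,2)
    print([rv.tolist(),sh.tolist(),op])
    return np.array(pos0)+R0.apply(sh*10), R0*R.from_rotvec(rv)
def plan(tgts):  # list of (pos,yaw,pitch,op), all from the current commanded pose; saves the last
    c=json.load(open("cmd.json"));p0=np.array(c["p"]);R0=R.from_quat(c["q"],scalar_first=True)
    for t in tgts: e=go(p0,R0,t[0],tool(t[1],t[2]),t[3])
    json.dump(dict(p=e[0].tolist(),q=e[1].as_quat(scalar_first=True).tolist()),open("cmd.json","w"))
E
python3 - <<'E'
import json;from mv import *
from workcell import sensors
s=sensors.state()
json.dump(dict(p=[161.782,603.687,231.275],q=[0,s["tcp_rot"][1],s["tcp_rot"][2],0]),open("cmd.json","w"))
plan([((474,-8.2,120),.9,0,1)])
E
```

```text
[[0.0, 0.0, -0.278], [-46.0, -51.02, 11.13], 1]
```

send_rows([
  [[0,0,-0.278],[-46.0,-51.02,11.13],1],
  [[0,0,-0.278],[-46.0,-51.02,11.13],1],
  [[0,0,-0.278],[-46.0,-51.02,11.13],1],
  [[0,0,-0.278],[-46.0,-51.02,11.13],1],
  [[0,0,-0.278],[-46.0,-51.02,11.13],1],
  [[0,0,-0.278],[-46.0,-51.02,11.13],1],
  [[0,0,-0.278],[-46.0,-51.02,11.13],1],
  [[0,0,-0.278],[-46.0,-51.02,11.13],1],
  [[0,0,-0.278],[-46.0,-51.02,11.13],1],
  [[0,0,-0.278],[-46.0,-51.02,11.13],1],
  [[0,0,-0.278],[-46.0,-51.02,11.13],1],
  [[0,0,-0.278],[-46.0,-51.02,11.13],1],
  [[0,0,-0.278],[-46.0,-51.02,11.13],1],
  [[0,0,-0.278],[-46.0,-51.02,11.13],1],
  [[0,0,-0.278],[-46.0,-51.02,11.13],1],
  [[0,0,-0.278],[-46.0,-51.02,11.13],1],
], newtons=80)

```text
t: 2.1
eef_pos: [473.9, -7.2, 120.2]
tcp_rot: [0.0, -0.009, 1.0, 0.0]
contact_force: [0.3, -0.0, -0.7]
opening: 85.5
grasp_force: 0.0
```

```bash
cat >> h.py <<'E'
from scipy.spatial.transform import Rotation as Rot
def wray(p,s,uv):
    f=192/np.tan(np.radians(p["vertical_fov"]/2))
    x,y=uv[0]-p["cx"],uv[1]-p["cy"];r=np.hypot(x,y)+1e-9;a=r/f
    d=np.array([np.sin(a)*x/r,np.sin(a)*y/r,np.cos(a)])
    T=np.array(p["tool_from_camera"]);Q=Rot.from_quat(s["tcp_rot"],scalar_first=True)
    return Q.apply(T[:3,3])+s["eef_pos"],Q.apply(T[:3,:3]@d)
def wonz(p,s,uv,z):
    c,d=wray(p,s,uv);return c+d*(z-c[2])/d[2]
def wrect(p,s,c,z):
    w=np.array([wonz(p,s,u,z)[:2] for u in c],np.float32)
    r=cv2.minAreaRect(w);return np.round(r[0],1),np.round(r[1],1),round(r[2],2)
E
python3 - <<'E'
from h import *
from workcell import sensors,snapshot
import pickle
s=sensors.state();p=snapshot("wrist");pickle.dump((s,p),open("w1.pkl","wb"))
print(s["eef_pos"],p["vertical_fov"],np.round(p["tool_from_camera"],2).tolist())
cv2.imwrite("pics/w1.png",cv2.cvtColor(p["pixels"],cv2.COLOR_RGB2BGR))
for n,lo,hi,z in(("blade",(0,0,170),(180,40,255),3),("handle",(3,110,90),(20,255,255),42)):
    for c in blobs(p,(0,0,512,384),lo,hi,300)[:4]: print(n,cv2.boundingRect(c),*wrect(p,s,c,z))
E
```

```text
[473.91800944  -7.20427898 120.24427638] 65.70646984690485 [[0.0, -0.94, -0.33, 86.32], [1.0, 0.0, 0.0, -1.35], [-0.0, -0.33, 0.94, -141.42], [0.0, 0.0, 0.0, 1.0]]
blade (218, 216, 74, 98) [564.8  -7.7] [123.6  71.5] 1.48
blade (339, 0, 173, 43) [294.9 177.1] [ 51.1 225.7] 15.02
blade (0, 0, 139, 36) [ 296.2 -214.4] [190.3  42.1] 76.38
blade (440, 281, 48, 59) [650.2 312.2] [148.   71.2] 42.62
handle (237, 138, 35, 97) [462.   -9.6] [79.6 25.8] 1.09
```

View pics/w1.png

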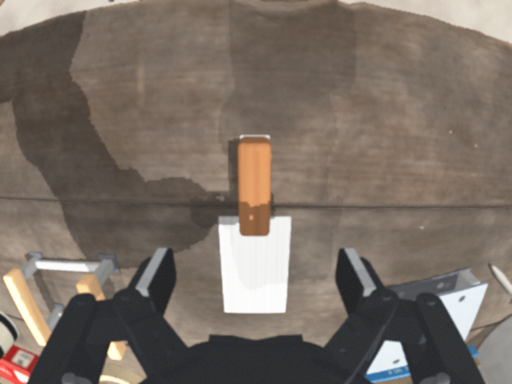

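The wrist view shows the handle at (255,187) and the blade at (255,265), between the open fingers, so the lifter is at about (472,-9) with yaw 1.2°. I descend and grip.

```bash
python3 - <<'E'
from mv import *
plan([((472,-9.2,50),1.2,0,1),((472,-9.2,8),1.2,0,1)])
E
```

```text
[[0.0, 0.0, -0.005], [0.21, -0.1, 7.0], 1]
[[0.0, 0.0, -0.005], [0.21, -0.1, 11.2], 1]
```

send_rows([
  [[0,0,-0.005],[0.21,-0.1,4],1],
  [[0,0,-0.005],[0.21,-0.1,7],1],
  [[0,0,-0.005],[0.21,-0.1,9.5],1],
  [[0,0,-0.005],[0.21,-0.1,11.2],1],
  [[0,0,-0.005],[0.21,-0.1,11.2],1],
  [[0,0,-0.005],[0.21,-0.1,11.2],0],
  [[0,0,-0.005],[0.21,-0.1,11.2],0],
  [[0,0,-0.005],[0.21,-0.1,11.2],0],
  [[0,0,-0.005],[0.21,-0.1,11.2],0],
  [[0,0,-0.005],[0.21,-0.1,11.2],0],
  [[0,0,-0.005],[0.21,-0.1,11.2],0],
  [[0,0,-0.005],[0.21,-0.1,11.2],0],
  [[0,0,-0.005],[0.21,-0.1,11.2],0],
], newtons=90)

```text
t: 3.78
eef_pos: [472.3, -9.2, 8.8]
tcp_rot: [0.001, -0.011, 1.0, -0.0]
contact_force: [-1.3, 0.6, 6.8]
opening: 24.6
grasp_force: 89.0
```

```bash
python3 - <<'E'
from mv import *
plan([((472,-9.2,80),1.2,0,0),((393.3,183,80),5.85,0,0),((393.3,183,26),5.85,0,0)])
E
```

```text
[[0.0, 0.0, 0.0], [-0.0, 0.0, -7.2], 0]
[[0.0, 0.0, -0.081], [7.46, 19.39, -7.2], 0]
[[0.0, 0.0, -0.081], [7.46, 19.39, -1.8], 0]
```

send_rows([
  [[0,0,0],[0,0,-2],0],
  [[0,0,0],[0,0,-5],0],
  [[0,0,0],[0,0,-7.2],0],
  [[0,0,-0.02],[1.5,4,-7.2],0],
  [[0,0,-0.04],[3,8,-7.2],0],
  [[0,0,-0.06],[5,13,-7.2],0],
  [[0,0,-0.081],[6.7,17.5,-7.2],0],
  [[0,0,-0.081],[7.46,19.39,-7.2],0],
  [[0,0,-0.081],[7.46,19.39,-5],0],
  [[0,0,-0.081],[7.46,19.39,-3],0],
  [[0,0,-0.081],[7.46,19.39,-1.8],0],
  [[0,0,-0.081],[7.46,19.39,-1.8],0],
  [[0,0,-0.081],[7.46,19.39,-1.8],0],
  [[0,0,-0.081],[7.46,19.39,-1.8],0],
])

```text
t: 5.52
eef_pos: [393.7, 183.1, 26.6]
tcp_rot: [0.001, -0.051, 0.999, 0.0]
contact_force: [0.6, -1.0, -2.4]
opening: 24.8
grasp_force: 88.7
```

```bash
cat > look.py <<'E'
import sys,pickle
from h import *
from workcell import sensors,snapshot
k=sys.argv[1];s=sensors.state();d={n:snapshot(n) for n in("top","side")};d["s"]=s
pickle.dump(d,open(f"d{k}.pkl","wb"))
print(s["t"],np.round(s["eef_pos"],1),np.round(s["tcp_rot"],4),np.round(s["contact_force"],1),np.round(s["wrist_torque"],2))
def crop(n,roi,f):
    x0,y0,x1,y1=roi;return cv2.resize(cv2.cvtColor(d[n]["pixels"][y0:y1,x0:x1],cv2.COLOR_RGB2BGR),None,fx=f,fy=f,interpolation=cv2.INTER_CUBIC)
a=eval(sys.argv[2]);b=eval(sys.argv[3])
A=crop("top",a,3);B=crop("side",b,3)
w=max(A.shape[1],B.shape[1]);P=lambda I:cv2.copyMakeBorder(I,0,0,0,w-I.shape[1],cv2.BORDER_CONSTANT)
cv2.imwrite(f"pics/l{k}.png",np.vstack([P(A),P(B)]))
E
python3 look.py 2 "(130,120,260,220)" "(180,135,350,230)"
```

```text
5.525 [393.7 183.1  26.6] [ 5.000e-04 -5.090e-02  9.987e-01  2.000e-04] [ 0.6 -1.  -2.4] [-0.04  0.04 -0.01]
```

View pics/l2.png

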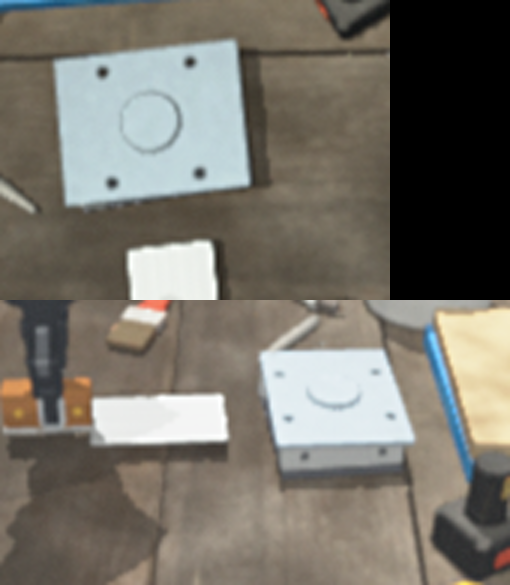

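The crops show the lifter held level, lined up behind the plate. The tip corners are at top (172.7,203.3) and (201.7,200.3), and at side (254,167) and (256.3,182.7). The boss is at top (180,160.3) and side (291,165). I triangulate from these.

```bash
python3 - <<'E'
from h import *;import pickle
d=pickle.load(open("d2.pkl","rb"));t,s=d["top"],d["side"]
for n,u,v in(("tipL",(172.7,203.3),(254,167)),("tipR",(201.7,200.3),(256.3,182.7)),("boss",(180,160.3),(291,164.8)),
 ("pl -x-y",(130+249/3,120+185/3),(180+272/3,135+143/3)),("pl +x+y",(130+55/3,120+60/3),(180+385/3,135+50/3)),("pl +x-y",(130+236/3,120+41/3),(180+412/3,135+142/3))):
    X,e=two(t,u,s,v);print(n,np.round(X,1),round(e,1))
print(onz(t,(180,160.3),47))
cs=blobs(t,(160,190,215,225),(0,0,170),(180,40,255));print(rect(t,cs[0],22),cv2.boundingRect(cs[0]))
# plate top face: fit quad
c=blobs(t,(140,122,225,198),(90,15,130),(125,90,255))[0]
q=cv2.approxPolyDP(cv2.convexHull(c.astype(np.int32)),4,True)[:,0];print([np.round(onz(t,u,41)[:2],1).tolist() for u in q])
E
```

```text
tipL [545.4 231.5  21.1] 1.4
tipR [552.8 159.9  18.8] 2.4
boss [647.  207.3  48.1] 0.3
pl -x-y [592.6 127.4  44.4] 3.3
pl +x+y [701.  288.   41.8] 2.6
pl +x-y [712.8 139.1  41. ] 0.5
[647.05785305 207.52288701  47.        ]
(array([522.9, 195. ]), array([74.3, 59. ]), 89.52) (172, 200, 31, 25)
[[712.3, 140.7], [596.4, 130.5], [581.1, 277.0], [699.9, 286.5]]
```

```bash
python3 - <<'E'
from mv import *
plan([((395.2+149.4*k,186.6+13.6*k,26),5.2,0,0) for k in(0,1)])
E
```

```text
[[0.0, 0.0, 0.011], [-0.23, 0.33, -0.0], 0]
[[0.0, 0.0, 0.011], [-15.23, 0.16, -0.0], 0]
```

send_rows([
  [[0,0,0.011],[-0.23,0.33,0],0],
  [[0,0,0.011],[-1.5,0.32,0],0],
  [[0,0,0.011],[-3.5,0.3,0],0],
  [[0,0,0.011],[-5.5,0.27,0],0],
  [[0,0,0.011],[-7.5,0.25,0],0],
  [[0,0,0.011],[-9.5,0.23,0],0],
  [[0,0,0.011],[-11.5,0.2,0],0],
  [[0,0,0.011],[-13.5,0.18,0],0],
  [[0,0,0.011],[-14.7,0.17,0],0],
  [[0,0,0.011],[-15.23,0.16,0],0],
  [[0,0,0.011],[-15.23,0.16,0],0],
  [[0,0,0.011],[-15.23,0.16,0],0],
])

```text
t: 7.12
eef_pos: [543.9, 200.1, 25.9]
tcp_rot: [-0.0, -0.046, 0.999, -0.0]
contact_force: [0.3, 0.2, -2.2]
opening: 24.9
grasp_force: 88.7
```

```bash
python3 look.py 3 "(130,120,260,220)" "(180,135,350,230)"
```

```text
7.125 [543.9 200.1  25.9] [-4.00e-04 -4.57e-02  9.99e-01 -1.00e-04] [ 0.3  0.2 -2.2] [ 0.02  0.03 -0.06]
```

View pics/l3.png

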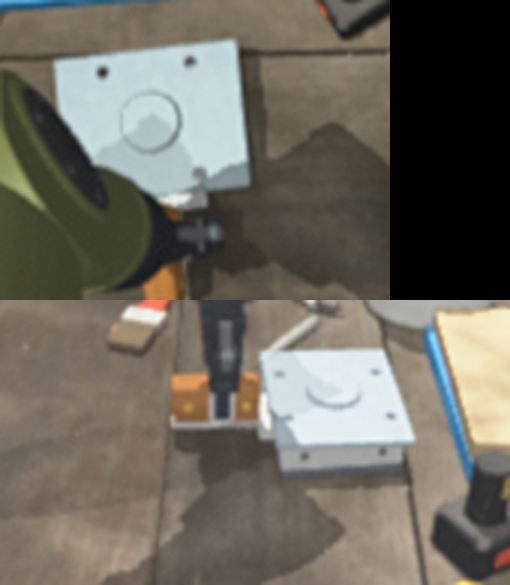

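The blade is under the plate. In the side crop the handle front is at x≈259 and the plate edge at x≈270, so there is a gap of a few mm. I lift slowly.

send_rows([
  [[0,0,0],[0,0,-0.8],0],
  [[0,0,0],[0,0,-1.2],0],
  [[0,0,0],[0,0,-1.4],0],
  [[0,0,0],[0,0,-1.5],0],
  [[0,0,0],[0,0,-1.6],0],
  [[0,0,0],[0,0,-1.7],0],
  [[0,0,0],[0,0,-1.9],0],
  [[0,0,0],[0,0,-2.3],0],
  [[0,0,0],[0,0,-2.9],0],
  [[0,0,0],[0,0,-3.6],0],
  [[0,0,0],[0,0,-4.4],0],
  [[0,0,0],[0,0,-5.2],0],
  [[0,0,0],[0,0,-6],0],
  [[0,0,0],[0,0,-6.6],0],
  [[0,0,0],[0,0,-7],0],
  [[0,0,0],[0,0,-7],0],
  [[0,0,0],[0,0,-7],0],
])

```text
t: 9.35
eef_pos: [544.4, 200.1, 95.7]
tcp_rot: [-0.0, -0.046, 0.999, -0.0]
contact_force: [-0.3, 1.1, -3.5]
opening: 24.9
grasp_force: 88.6
```

```bash
python3 -c "
import json;c=json.load(open('cmd.json'));c['p'][2]+=70;json.dump(c,open('cmd.json','w'));print(c)"
python3 look.py 4 "(130,120,260,220)" "(180,105,350,210)"
```

```text
{'p': [544.6098462554259, 200.173002943597, 95.97500000000002], 'q': [0.0, -0.045567944751945366, 0.9989612416961349, 0.0]}
9.35 [544.4 200.1  95.7] [-2.00e-04 -4.56e-02  9.99e-01 -1.00e-04] [-0.3  1.1 -3.5] [-0.03  0.24 -0.02]
```

View pics/l4.png

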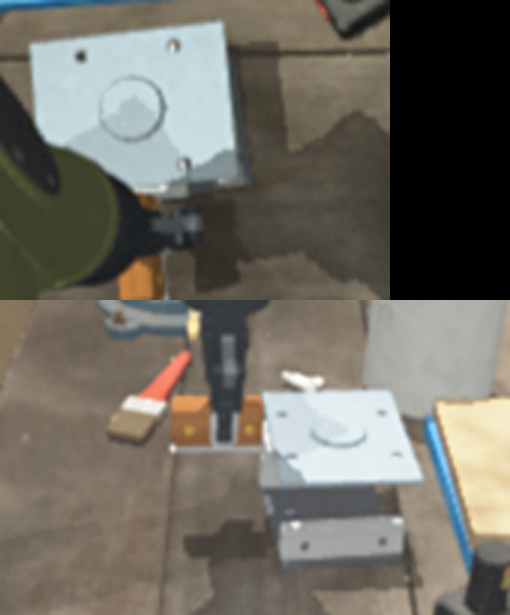

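The plate is lifted clear and looks level. The boss is at top crop (132,108) and side crop (338,430). Now I triangulate its corners and compute the transfer to the rack.

```bash
python3 - <<'E'
from h import *;import pickle
d=pickle.load(open("d4.pkl","rb"));t,s=d["top"],d["side"]
T=lambda x,y:(130+x/3,120+y/3);S=lambda x,y:(180+x/3,105+(y-300)/3)
P={}
for n,u,v in(("+x+y",T(31,45),S(388,391)),("+x-y",T(222,22),S(423,481)),("-x-y",T(243,178),S(278,485)),("boss",T(132,107.5),S(338,429)),("hole+x+y",T(81,56),S(384,399)),("hole+x-y",T(173,46),S(399,454)),("hole-x-y",T(183,163),S(288,464))):
    X,e=two(t,u,s,v);print(n,np.round(X,1),round(e,1))
E
```

```text
+x+y [698.7 287.5  95.7] 1.1
+x-y [715.  140.5  92.8] 1.3
-x-y [593.3 123.3  96.2] 0.5
boss [647.3 207.  101.2] 0.2
hole+x+y [687.5 243.5 111.3] 5.0
hole+x-y [697.2 177.7  95.1] 3.2
hole-x-y [604.9 171.   86.7] 3.1
```

```bash
python3 - <<'E'
from h import *;import pickle
d=pickle.load(open("d0.pkl","rb"));t,s=d["top"],d["side"]
c,_=ray(t,(0,0));print("cam",c)
for r in(155,170,180):
    print(r,[tuple(x) for x in t["pixels"][r,330:346].tolist()]);print([tuple(x) for x in t["pixels"][r,379:397].tolist()])
print("side rail col 280");print([tuple(x) for x in s["pixels"][258:280,285].tolist()]);print([tuple(x) for x in s["pixels"][308:332,290].tolist()])
E
```

```text
cam [485.37243029 -16.92696192 892.96062554]
155 [(95, 101, 102), (111, 109, 101), (144, 122, 92), (215, 165, 104), (255, 234, 149), (255, 240, 162), (254, 237, 160), (254, 237, 160), (255, 238, 159), (255, 228, 144), (189, 152, 111), (124, 125, 118), (158, 163, 157), (181, 183, 174), (189, 192, 184), (197, 202, 193)]
[(99, 104, 101), (102, 103, 97), (127, 111, 90), (156, 123, 81), (197, 151, 94), (252, 214, 134), (255, 244, 164), (255, 244, 168), (254, 239, 161), (254, 236, 156), (255, 230, 148), (236, 191, 125), (145, 124, 97), (108, 100, 90), (114, 107, 93), (119, 112, 97), (122, 114, 98), (126, 118, 101)]
170 [(105, 97, 84), (107, 98, 85), (107, 100, 87), (119, 104, 84), (172, 134, 87), (241, 192, 118), (255, 243, 161), (255, 247, 171), (255, 246, 172), (255, 245, 168), (255, 243, 163), (255, 217, 136), (149, 116, 81), (68, 63, 56), (81, 78, 67), (109, 102, 88)]
[(91, 84, 71), (93, 86, 73), (93, 86, 74), (96, 87, 73), (120, 98, 69), (156, 123, 78), (212, 163, 102), (255, 231, 147), (255, 246, 168), (255, 246, 170), (255, 244, 169), (255, 243, 166), (255, 240, 161), (243, 204, 141
[... 706 characters left out ...]
), (253, 254, 209), (248, 249, 226), (247, 247, 225), (247, 248, 222), (248, 248, 206), (249, 238, 174), (236, 199, 137), (214, 172, 120), (214, 173, 121), (216, 174, 123), (219, 177, 124), (218, 175, 125), (181, 153, 121), (153, 139, 124), (151, 138, 125), (150, 139, 126), (153, 142, 128)]
[(150, 140, 124), (148, 138, 124), (145, 134, 120), (141, 131, 118), (139, 129, 117), (222, 179, 136), (255, 253, 195), (249, 250, 223), (247, 248, 224), (247, 247, 224), (247, 247, 223), (247, 247, 222), (248, 248, 214), (249, 243, 183), (241, 209, 142), (216, 174, 122), (212, 171, 120), (216, 174, 123), (219, 178, 126), (212, 169, 122), (172, 144, 115), (141, 127, 113), (140, 128, 117), (140, 127, 114)]
```

```bash
python3 - <<'E'
from h import *;import pickle
d=pickle.load(open("d0.pkl","rb"))
for n,roi,g in(("top",(325,135,402,202),200),("side",(245,255,335,335),222)):
    p=d[n];x0,y0,x1,y1=roi;I=p["pixels"][y0:y1,x0:x1]
    m=((I[...,1]>g)&(I[...,0]>235)).astype(np.uint8)
    cs,_=cv2.findContours(m,cv2.RETR_EXTERNAL,cv2.CHAIN_APPROX_NONE);R=[]
    for c in sorted(cs,key=cv2.contourArea)[-2:]:
        # pixel-area moments -> centroid and axis in the world
        w=np.zeros_like(m);cv2.drawContours(w,[c],-1,1,-1);v,u=np.nonzero(w)
        W=np.array([onz(p,(a+x0,b+y0),64)[:2] for a,b in zip(u,v)]);k=W.mean(0)
        e=np.linalg.svd(W-k,full_matrices=False)[2][0];print(n,k.round(1),np.degrees(np.arctan2(e[1],e[0])%np.pi).round(2),rect(p,c[:,0]+[x0,y0],64)[1]);R.append(k)
    print("mid",np.mean(R,0).round(1),R[0]-R[1])
E
```

```text
top [ 612.1 -169.2] 4.87 [107.1  14.2]
top [ 621.3 -284.6] 5.02 [106.7  14.5]
mid [ 616.7 -226.9] [ -9.25293277 115.46150354]
side [ 610.5 -169.4] 5.21 [109.   16.1]
side [ 617.2 -276.3] 1.8 [108.4  63.7]
mid [ 613.9 -222.8] [ -6.72472078 106.91234323]
```

```bash
python3 - <<'E'
from mv import *
A=np.array([544.6,200.2,96.]);B=np.array([513.6,-233.3,96.])
def f(k):
    u=k/32;s=u**3*(10-15*u+6*u*u);b=np.sin(np.pi*s)**2
    return (A+(B-A)*s+np.array([-60,0,30])*b,5.2-.3*s,0,0)
plan([f(k) for k in range(1,19)]);print()
plan([f(k) for k in range(19,33)])
E
```

```text
[[0.0, 0.0, 0.0], [0.0, -0.01, -0.0], 0]
[[0.0, 0.0, 0.0], [0.02, -0.09, -0.0], 0]
[[0.0, 0.0, 0.0], [0.05, -0.3, -0.0], 0]
[[0.0, 0.0, 0.0], [0.13, -0.68, -0.01], 0]
[[0.0, 0.0, 0.001], [0.26, -1.27, -0.03], 0]
[[0.0, 0.0, 0.001], [0.48, -2.08, -0.07], 0]
[[0.0, 0.0, 0.001], [0.83, -3.11, -0.16], 0]
[[0.0, 0.0, 0.001], [1.34, -4.38, -0.31], 0]
[[0.0, 0.0, 0.001], [2.05, -5.87, -0.54], 0]
[[0.0, 0.0, 0.001], [2.98, -7.56, -0.86], 0]
[[0.0, 0.0, 0.002], [4.12, -9.44, -1.27], 0]
[[0.0, 0.0, 0.002], [5.4, -11.48, -1.74], 0]
[[0.0, 0.0, 0.002], [6.71, -13.67, -2.21], 0]
[[0.0, 0.0, 0.002], [7.92, -15.99, -2.62], 0]
[[0.0, 0.0, 0.003], [8.88, -18.41, -2.9], 0]
[[0.0, 0.0, 0.003], [9.49, -20.89, -3.0], 0]
[[0.0, 0.0, 0.003], [9.7, -23.42, -2.9], 0]
[[0.0, 0.0, 0.004], [9.55, -25.94, -2.62], 0]

[[0.0, 0.0, -0.0], [-0.44, -2.46, 0.41], 0]
[[0.0, 0.0, 0.0], [-1.01, -4.82, 0.88], 0]
[[0.0, 0.0, 0.0], [-1.6, -7.03, 1.35], 0]
[[0.0, 0.0, 0.001], [-2.1, -9.06, 1.76], 0]
[[0.0, 0.0, 0.001], [-2.47, -10.87, 2.08], 0]
[[0.0, 0.0, 0.001], [-2.68, -12.44, 2.31], 0]
[[0.0, 0.0, 0.001], [-2.77, -13.76, 2.46], 0]
[[0.0, 0.0, 0.001], [-2.78, -14.83, 2.55], 0]
[[0.0, 0.0, 0.001], [-2.74, -15.65, 2.59], 0]
[[0.0, 0.0, 0.002], [-2.68, -16.24, 2.61], 0]
[[0.0, 0.0, 0.002], [-2.63, -16.63, 2.62], 0]
[[0.0, 0.0, 0.002], [-2.6, -16.84, 2.62], 0]
[[0.0, 0.0, 0.002], [-2.59, -16.92, 2.62], 0]
[[0.0, 0.0, 0.002], [-2.58, -16.93, 2.62], 0]
```

send_rows([
  [[0,0,0],[0.02,-0.09,0],0],
  [[0,0,0],[0.05,-0.3,0],0],
  [[0,0,0],[0.13,-0.7,0],0],
  [[0,0,0.001],[0.26,-1.3,-0.03],0],
  [[0,0,0.001],[0.48,-2.1,-0.07],0],
  [[0,0,0.001],[0.83,-3.1,-0.16],0],
  [[0,0,0.001],[1.34,-4.4,-0.31],0],
  [[0,0,0.001],[2.05,-5.9,-0.54],0],
  [[0,0,0.001],[3.0,-7.6,-0.86],0],
  [[0,0,0.002],[4.1,-9.4,-1.27],0],
  [[0,0,0.002],[5.4,-11.5,-1.74],0],
  [[0,0,0.002],[6.7,-13.7,-2.2],0],
  [[0,0,0.002],[7.9,-16.0,-2.6],0],
  [[0,0,0.003],[8.9,-18.4,-2.9],0],
  [[0,0,0.003],[9.5,-20.9,-3.0],0],
  [[0,0,0.003],[9.7,-23.4,-2.9],0],
  [[0,0,0.004],[9.55,-25.94,-2.62],0],
])

```text
t: 11.58
eef_pos: [472.3, -68.5, 122.7]
tcp_rot: [0.0, -0.043, 0.999, -0.0]
contact_force: [0.3, -1.2, -3.7]
opening: 24.4
grasp_force: 88.5
```

send_rows([
  [[0,0,0],[-0.44,-2.46,0.41],0],
  [[0,0,0],[-1.0,-4.8,0.88],0],
  [[0,0,0],[-1.6,-7.0,1.35],0],
  [[0,0,0.001],[-2.1,-9.1,1.76],0],
  [[0,0,0.001],[-2.47,-10.9,2.08],0],
  [[0,0,0.001],[-2.68,-12.4,2.3],0],
  [[0,0,0.001],[-2.77,-13.8,2.46],0],
  [[0,0,0.001],[-2.78,-14.8,2.55],0],
  [[0,0,0.001],[-2.74,-15.6,2.6],0],
  [[0,0,0.002],[-2.68,-16.2,2.6],0],
  [[0,0,0.002],[-2.63,-16.6,2.62],0],
  [[0,0,0.002],[-2.6,-16.8,2.62],0],
  [[0,0,0.002],[-2.58,-16.93,2.62],0],
  [[0,0,0.002],[-2.58,-16.93,2.62],0],
  [[0,0,0.002],[-2.58,-16.93,2.62],0],
])

```text
t: 13.45
eef_pos: [513.6, -233.0, 96.0]
tcp_rot: [-0.0, -0.043, 0.999, 0.0]
contact_force: [0.6, 0.7, -3.3]
opening: 24.7
grasp_force: 88.5
```

```bash
python3 look.py 5 "(310,120,430,220)" "(200,210,350,325)"
```

```text
13.45 [ 513.6 -233.    96. ] [-0.     -0.0427  0.9991  0.    ] [ 0.6  0.7 -3.3] [-0.05  0.16  0.  ]
```

View pics/l5.png

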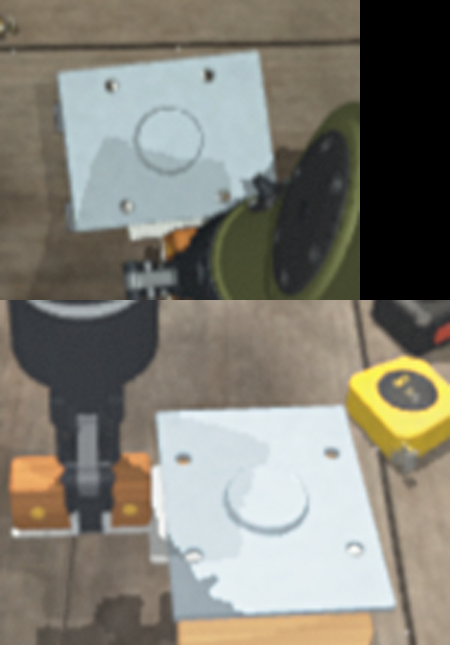

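The plate sits over the rack. The boss is at top crop (169,139) and side crop (266,497). Corners in the top crop are (58,74), (259,51) and (76,229), with matching corners in the side crop.

```bash
python3 - <<'E'
from h import *;import pickle
d=pickle.load(open("d5.pkl","rb"));t,s=d["top"],d["side"]
T=lambda x,y:(310+x/3,120+y/3);S=lambda x,y:(200+x/3,210+(y-300)/3)
P={}
for n,u,v in(("+x+y",T(58,74),S(340,407)),("+x-y",T(259,52),S(393,606)),("-x+y",T(76,229),S(158,412)),("boss",T(169,139),S(266,497))):
    X,e=two(t,u,s,v);P[n]=X;print(n,np.round(X,1),round(e,1))
a=P["+x+y"]-P["+x-y"];b=P["+x+y"]-P["-x+y"]
print(np.degrees(np.arctan2(-a[0],a[1])),np.degrees(np.arctan2(b[1],b[0])),(P["+x-y"]+P["-x+y"])/2)
sq={k:np.round(onz(s,S(*q),95)[:2],1) for k,q in {"+x+y":(340,407),"+x-y":(393,606),"-x+y":(158,412),"-x-y":(176,619)}.items()};print(sq,np.mean(list(sq.values()),0))
print(onz(t,T(169,139),101))
E
```

```text
+x+y [ 668.1 -144.7   95.5] 0.5
+x-y [ 682.  -294.1   96.3] 0.8
-x+y [ 551.2 -155.    96.6] 0.0
boss [ 616.6 -224.5  100.1] 0.9
5.30386726017617 5.028947077326102 [ 616.59920814 -224.52922139   96.47624824]
{'+x+y': array([ 667.9, -144.3]), '+x-y': array([ 681.9, -293.2]), '-x+y': array([ 551.2, -153.4]), '-x-y': array([ 564.7, -305.3])} [ 616.425 -224.05 ]
[ 616.91897506 -224.23341472  101.        ]
```

```bash
python3 - <<'E'
from mv import *
plan([((513.9,-235.3,96),4.7,0,0),((513.9,-235.3,56),4.7,0,0)])
E
```

```text
[[0.0, 0.0, 0.003], [-0.02, -0.21, -0.0], 0]
[[0.0, 0.0, 0.003], [-0.02, -0.21, 4.0], 0]
```

send_rows([
  [[0,0,0.003],[-0.02,-0.1,0.1],0],
  [[0,0,0.003],[-0.02,-0.21,0.4],0],
  [[0,0,0.003],[-0.02,-0.21,0.9],0],
  [[0,0,0.003],[-0.02,-0.21,1.5],0],
  [[0,0,0.003],[-0.02,-0.21,1.9],0],
  [[0,0,0.003],[-0.02,-0.21,2.2],0],
  [[0,0,0.003],[-0.02,-0.21,2.35],0],
  [[0,0,0.003],[-0.02,-0.21,2.5],0],
  [[0,0,0.003],[-0.02,-0.21,2.6],0],
  [[0,0,0.003],[-0.02,-0.21,2.7],0],
  [[0,0,0.003],[-0.02,-0.21,2.8],0],
  [[0,0,0.003],[-0.02,-0.21,2.9],0],
  [[0,0,0.003],[-0.02,-0.21,3.1],0],
  [[0,0,0.003],[-0.02,-0.21,3.4],0],
  [[0,0,0.003],[-0.02,-0.21,3.8],0],
  [[0,0,0.003],[-0.02,-0.21,4.0],0],
  [[0,0,0.003],[-0.02,-0.21,4.0],0],
  [[0,0,0.003],[-0.02,-0.21,4.0],0],
])

```text
t: 15.8
eef_pos: [514.0, -235.3, 56.0]
tcp_rot: [0.0, -0.041, 0.999, -0.0]
contact_force: [-0.3, 0.2, -1.9]
opening: 25.3
grasp_force: 88.5
```

```bash
python3 look.py 6 "(310,120,430,220)" "(200,220,350,335)"
```

```text
15.8 [ 514.  -235.3   56. ] [ 0.     -0.0411  0.9992 -0.    ] [-0.3  0.2 -1.9] [-0.05  0.08  0.01]
```

View pics/l6.png

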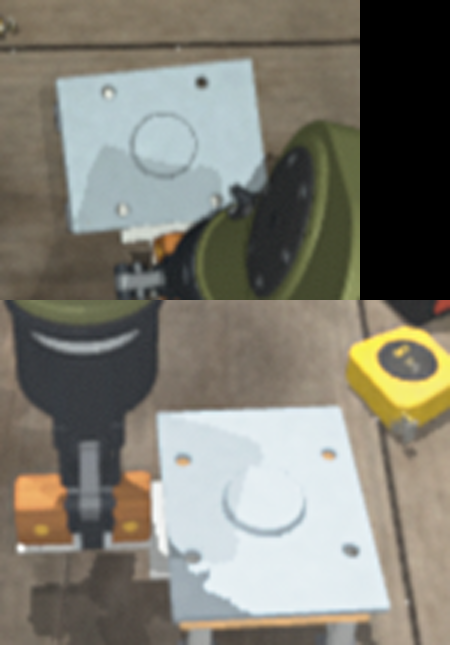

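The plate rests on the rails and the wrist load is back to the lifter alone. The boss is at top crop (164,145) and the plate corners are visible in both views. I check the pose and plan the withdrawal.

```bash
python3 - <<'E'
from h import *;import pickle
d=pickle.load(open("d6.pkl","rb"));t,s=d["top"],d["side"]
T=lambda x,y:(310+x/3,120+y/3);S=lambda x,y:(200+x/3,220+(y-300)/3)
P={}
for n,u,v in(("+x+y",T(57,80),S(340,407)),("+x-y",T(251,59),S(388,607)),("-x+y",T(74,232),S(158,413)),("boss",T(164,145),S(264,500))):
    X,e=two(t,u,s,v);P[n]=X;print(n,np.round(X,1),round(e,1))
a=P["+x+y"]-P["+x-y"];b=P["+x+y"]-P["-x+y"]
print(np.degrees(np.arctan2(-a[0],a[1])),np.degrees(np.arctan2(b[1],b[0])),(P["+x-y"]+P["-x+y"])/2)
print(onz(t,T(164,145),75))
from mv import *
o=np.array([513.9,-235.3,56]);u=np.array([np.cos(np.radians(4.9)),np.sin(np.radians(4.9)),0])
plan([(o-110*u,4.7,0,0)])
E
```

```text
+x+y [ 669.9 -147.8   70.7] 1.1
+x-y [ 682.7 -296.5   71.1] 1.0
-x+y [ 551.4 -157.8   70.9] 0.6
boss [ 616.9 -227.5   73.5] 0.1
4.9164094366853455 4.841259786306132 [ 617.03511405 -227.18778466   71.03871679]
[ 616.66188471 -227.10960569   75.        ]
[[0.0, 0.0, 0.0], [11.0, -0.03, -0.0], 0]
```

The plate is at (617,-227) with yaw 4.9°, which matches the rack. I draw the lifter straight out, then raise it.

send_rows([
  [[0,0,0],[0.3,0,0],0],
  [[0,0,0],[1,0,0],0],
  [[0,0,0],[2.2,-0.01,0],0],
  [[0,0,0],[3.7,-0.01,0],0],
  [[0,0,0],[5.5,-0.02,0],0],
  [[0,0,0],[7.3,-0.02,0],0],
  [[0,0,0],[9.1,-0.03,0],0],
  [[0,0,0],[11,-0.03,0],0],
  [[0,0,0],[13,-0.04,0],0],
  [[0,0,0],[14.5,-0.04,0],0],
  [[0,0,0],[15,-0.04,0],0],
  [[0,0,0],[15,-0.04,-2],0],
  [[0,0,0],[15,-0.04,-5],0],
  [[0,0,0],[15,-0.04,-8],0],
  [[0,0,0],[15,-0.04,-8],0],
])

```text
t: 17.77
eef_pos: [366.1, -248.7, 137.8]
tcp_rot: [0.002, -0.041, 0.999, -0.001]
contact_force: [-0.2, 0.0, -2.1]
opening: 24.9
grasp_force: 88.8
```

```bash
python3 - <<'E'
from mv import *
c=json.load(open("cmd.json"));R0=R.from_quat(c["q"],scalar_first=True)
c["p"]=(np.array(c["p"])+R0.apply([40,-.1,-80])).tolist();json.dump(c,open("cmd.json","w"));print(c["p"])
plan([((470,-40,136),1,0,0),((470,-40,8.5),1,0,0)])
from workcell import sensors;s=sensors.state();print(s["eef_pos"],s["contact_force"])
E
```

```text
[364.4801715940509, -248.04060735863766, 135.97500000000005]
[[0.0, 0.0, 0.065], [-12.22, 19.87, -0.0], 0]
[[0.0, 0.0, 0.065], [-12.22, 19.87, 12.75], 0]
[ 366.06529367 -248.74009725  137.77202189] [-0.21752098  0.04791133 -2.13389796]
```

send_rows([
  [[0,0,0.02],[-2,3.2,0],0],
  [[0,0,0.04],[-4.5,7.3,0],0],
  [[0,0,0.065],[-7.3,12,0],0],
  [[0,0,0.065],[-10,16.5,0],0],
  [[0,0,0.065],[-12.22,19.87,0],0],
  [[0,0,0.065],[-12.22,19.87,3],0],
  [[0,0,0.065],[-12.22,19.87,7],0],
  [[0,0,0.065],[-12.22,19.87,10],0],
  [[0,0,0.065],[-12.22,19.87,11.8],0],
  [[0,0,0.065],[-12.22,19.87,12.4],0],
  [[0,0,0.065],[-12.22,19.87,12.7],0],
  [[0,0,0.065],[-12.22,19.87,12.75],0],
  [[0,0,0.065],[-12.22,19.87,12.75],0],
  [[0,0,0.065],[-12.22,19.87,12.75],0],
])

```text
t: 19.52
eef_pos: [470.3, -40.1, 8.8]
tcp_rot: [0.0, -0.009, 1.0, -0.0]
contact_force: [0.3, 0.2, -0.9]
opening: 24.8
grasp_force: 89.0
```

send_rows([
  [[0,0,0],[0,0,0.03],1],
  [[0,0,0],[0,0,0.03],1],
  [[0,0,0],[0,0,0.03],1],
  [[0,0,0],[0,0,0.03],1],
  [[0,0,0],[0,0,0.03],1],
  [[0,0,0],[0,0,0.03],1],
  [[0,0,0],[0,0,-2],1],
  [[0,0,0],[0,0,-6],1],
  [[0,0,0],[0,0,-12],1],
  [[0,0,0],[0,0,-18],1],
  [[0,0,0],[0,0,-18],1],
  [[0,0,0],[0,0,-18],1],
])

```text
t: 21.02
eef_pos: [469.5, -40.1, 188.2]
tcp_rot: [-0.0, -0.008, 1.0, -0.0]
contact_force: [-1.3, -0.1, -0.2]
opening: 85.2
grasp_force: 0.0
```

```bash
python3 look.py 7 "(230,120,430,270)" "(180,190,350,335)" >/dev/null; python3 - <<'E'
import cv2;i=cv2.imread("pics/l7.png");cv2.imwrite("pics/l7s.png",cv2.resize(i,None,fx=.66,fy=.66,interpolation=cv2.INTER_AREA))
E
```

```text
(no output)
```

View pics/l7s.png

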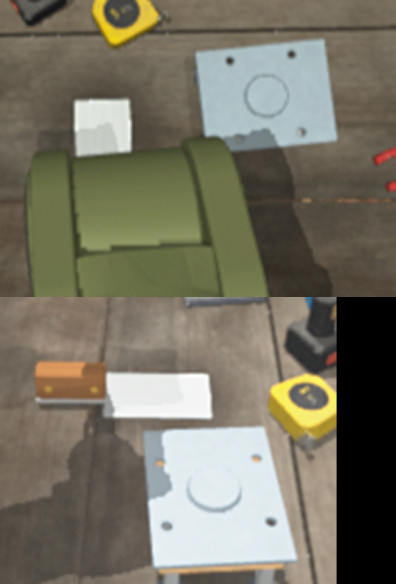

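The plate sits square on the rack: the boss at top-image (364,168) has not moved since it was set down. The lifter lies flat on the bench, clear of the plate, and the gripper touches nothing.

```bash
python3 -c "
from workcell import hand_in;print(hand_in())"
```

```text
the job is handed in; nothing more can be done
None
```

The job is handed in after about 21 s: the plate measured level, square and centred on the drying rack to about 1 mm, and the lifter lies flat on the bench clear of it.

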